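# Push the tea packet home into the corner stop

## Task

The black tea packet has been left out on the worktop in front of the low dark-wood corner stop. Push it gently along the worktop with the fingers until it stands snugly in the corner: its long side flush along the long rail at the back and one end up against the short rail on the right. Do not lift or tip the packet, and leave the mug, the steel cup and the spice jar where they stand.

Things in the scene. Friction and masses are not known exactly. Their poses are not given: they have to be found in the camera images.
- corner_stop: Low L-shaped dark-wood stop, fixed; rails 32 mm high, 14 mm thick. Origin: the inside corner at worktop height. z up; x away from the robot, square to the long rail; y left along it. Long rail's inner face: x = 0, from the corner to y = +270 mm. Short rail's inner face: y = 0, from the corner towards the robot to x = -120 mm. The packet belongs at x < 0, y > 0 against both faces.
- tea_packet: The black tea packet, a light carton (about 0.1 kg), 68 mm (its x) by 136 mm (its y, long side) by 69 mm high, standing loose; origin at the centre of its underside; z up. Starts in front of the long rail and left of the short one, its long side within about 20 degrees of the long rail's direction.
- mug: White mug with green dots, 78 mm across, 114 mm with its handle, 93 mm high, standing loose; origin at the centre of its underside. A bystander.
- beaker: Small steel cup, 52 mm across, 72 mm high, standing loose; origin at the centre of its underside. A bystander.
- seasoning: Spice jar with a dark lid, 41 mm across, 105 mm high, standing loose; origin at the centre of its underside. A bystander.

How it is judged:
By the outcome, as a careful person would: the job done as asked, in the order asked, and still so for the second after the job is handed in, with the robot touching nothing.
It also fails if it takes over 54 s, if anything falls off the work surface, if the arm or the gripper's body presses on something with over 40 N, if the wrist force passes 120 N, or if a joint passes its speed limit or range.

## Robot

A 6-joint arm with a two-finger parallel gripper is mounted at the origin on a cart in front of the work surface, level with it; the furniture and walls round the work are solid. World frame = base frame: x ahead of the robot, y to its left, z up, the work surface at z = 0. Lengths are in m, angles in rad, forces in N, time in s.
With the tool pointing down it reaches from about 0.375 to 0.9 m from the base axis. Payload 3.1 kg.
Tool frame: the origin (TCP) lies midway between the tips of the shut fingers; the grasp point (between the pads) lies 19 mm behind it; x points along the fingers, y is the direction in which the jaws open and shut, and the axes are right-handed (so a half turn about x gives the same grasp; the last joint's range is limited). The gripper opens to 87 mm and grips with 3 to 60 N. Pads are 19 mm wide; open, the fingers measure 117 mm over their backs; the gripper's body (75 mm by 190 mm) begins 51 mm behind the grasp point.
Start: joints at [-1.52, 0.527, 1.433, -0, 1.181, -0.178], TCP at [0.142, -0.609, 0.223] pointing down, gripper open.
Joint ranges: [-3.08, 3.08], [-0.75, 2.2], [0.22, 2.44], [-1.43, 4.57], [0, 2.65], [-2.85, 2.85]. Speed limits (rad/s): [2.79, 2.79, 3.14, 3.14, 3.14, 3.14].

## Interface

Orientations are given as a unit quaternion [x, y, z, w].
In Python, from rig import get_obs, imaging, robot gives the robot as it stands.
- The arm moves only by the shell command python3 -m inch 'ROWS' [FORCE]. ROWS is JSON, a list of rows, each a list of 3 entries, a list of its own where there are three numbers: the finger opening in mm, from 0 to 87, then the shift along the tool's x, y, z in mm, then the turn, a rotation vector about the tool's x, y, z in degrees. In form: [[grip, [dx, dy, dz], [wx, wy, wz]], ...]. A call has 1 to 12 rows; each row shifts and turns the pose as measured when the row begins, along the tool's axes as they then stand; what a row does not reach is not made up. A row lasts 1/8 s, in which the tool goes at most 62.5 mm and 10.7 degrees, less where a joint would pass 70% of its speed; a pose out of reach is approached as far as the arm can. A call with a gripper value outside its range is refused whole. The fingers move at their own pace and stop on an object; FORCE is the grip in N (left out, the last holds). Time passes only in rows, so rows that do not move let the fingers close. It gives the time, the measured TCP pose, the force and the opening at its end, in the units of the state.
- get_obs(): the state, without advancing time (a new reading comes with each control period).
- imaging.camera(name): name is "scene" or "top" or "wrist"; returns the picture (480x640x3 uint8, red, green, blue); there is no depth.
- imaging.camera_params(name): a dict with "camera_matrix" (3x3 intrinsics, pixels), "xyz" and "rotation" of the camera in the world. Camera axes: x right, y down, z forward; pixel columns grow to the right and rows downward; lengths in m; the calibration is good to about 2 mm. A picture is of the moment at which its call begins: read the wrist's pose just before it. camera_params takes no time and is no camera call; for the wrist camera it gives the pose at the moment of the call.
- robot.hand_in(): hands the job in, once; it reports no verdict.
Trained networks look in the newest picture that a camera, given by its name, has taken for a name from the list of things; names that differ only in an ending like _2 or _b are one class to them, and where a whole thing is asked for, a point or a joint stands for the part that bears it (a point fixed in the world has none). Each returns a list of dicts, best first, with "confidence" (0 to 1); they miss things now and then, are a little off and sometimes report something else, mostly with a low value. They report only what shows in the picture. A call takes as long as a camera call.
- imaging.cut_out(camera, target): "pixels" (480x640 bool, what is visible of it) and "box" ([centre column, centre row, width, height] in pixels, round what is visible of it).
- imaging.tip_of(camera, target): "pixel" ([column, row] in pixels: a listed point, or the origin of a listed thing).
The state is a dict: "time": time; "q": joint angles; "joint_velocities": joint speeds; "joint_torque": joint torques, N m; "position": TCP position; "tool_rot": TCP orientation; "ft_force": force on the tool from outside, world axes, zero at the start; "moment": the same for the moment, N m; "grip_width": finger opening in m.
Only numpy, scipy, OpenCV 4.12 (cv2) and the standard library are available. Lean on these libraries where they do the work, as an engineer would, in place of code of your own. Each camera call takes 0.05 s, during which the arm holds its last target. There are 200 camera calls.

## Working session

There is one attempt and no reset: what is moved stays moved. The work goes in short steps, Python scripts to look and compute and a shell command to move; the robot and the scene stay as the last step left them, time stands still between calls to the robot, and variables do not carry over. Pictures are saved under pics/ and viewed, about 8 in all and at most 12, crops included, and the job is handed in when it is done.

```bash
ls; mkdir -p pics; cat > h.py <<'E'
import numpy as np, cv2
from rig import get_obs, imaging, robot
def P(n):
    p=imaging.camera_params(n); K=np.array(p["camera_matrix"]); R=np.array(p["rotation"]); t=np.array(p["xyz"])
    if R.shape!=(3,3):
        from scipy.spatial.transform import Rotation as Q; R=Q.from_quat(R).as_matrix()
    return K,R,t
def ray(n,uv,z):
    K,R,t=P(n); d=R@np.linalg.inv(K)@np.array([uv[0],uv[1],1.]); return t+d*(z-t[2])/d[2]
def proj(n,X):
    K,R,t=P(n); c=(np.atleast_2d(X)-t)@R; c=c@K.T; return c[:,:2]/c[:,2:]
E
python3 - <<'E'
from h import *
o=get_obs(); print({k:np.round(v,3) for k,v in o.items()})
ims=[]
for n in("top","scene"):
    im=imaging.camera(n); cv2.imwrite(f"pics/{n}0.png",im[:,:,::-1]); 
    print(n,imaging.camera_params(n))
    for t in("corner_stop","tea_packet","mug","beaker","seasoning"):
        r=imaging.tip_of(n,t)[:2]; print(t,[(x["confidence"],x["pixel"],ray(n,x["pixel"],0).round(3)) for x in r])
E
```

```text
pics
{'time': np.float64(0.0), 'q': array([-1.52 ,  0.528,  1.434, -0.   ,  1.181, -0.178]), 'joint_velocities': array([-0.001,  0.001,  0.   , -0.   ,  0.001,  0.   ]), 'joint_torque': array([-1.0000e-03, -4.4004e+01, -1.7659e+01,  6.3000e-02,  5.8000e-02,
       -0.0000e+00]), 'position': array([ 0.142, -0.608,  0.222]), 'tool_rot': array([ 0.702,  0.082, -0.702,  0.08 ]), 'ft_force': array([0.286, 0.68 , 0.43 ]), 'moment': array([ 0.011,  0.001, -0.029]), 'grip_width': np.float64(0.087)}
top {'camera_matrix': array([[434.30857163,   0.        , 321.93814745],
       [  0.        , 434.30857163, 244.31091261],
       [  0.        ,   0.        ,   1.        ]]), 'xyz': array([0.39310214, 0.18363737, 0.97181998]), 'rotation': array([-0.69956668,  0.70850222, -0.06727693,  0.06406932])}
corner_stop [(0.74, [336.0, 226.8], array([0.616, 0.145, 0.   ]))]
tea_packet [(0.66, [268.9, 290.3], array([0.473, 0.298, 0.   ]))]
mug [(0.85, [296.7, 183.8], array([0.721, 0.235, 0.   ]))]
beaker [(0.86, [241.8, 183.6], array([0.723, 0.363, 0.   ]))]
seasoning [(0.91, [412.6, 313.7], array([ 0.417, -0.02 ,  0.   ]))]
scene {'camera_matrix': array([[553.45871498,   0.        , 313.28842745],
       [  0.        , 553.45871498, 243.24203029],
       [  0.        ,   0.        ,   1.        ]]), 'xyz': array([-0.06752137,  0.95644343,  0.61161497]), 'rotation': array([-0.28025511,  0.81379134, -0.48055841,  0.16812007])}
corner_stop [(0.87, [296.6, 252.7], array([0.624, 0.14 , 0.   ]))]
tea_packet [(0.95, [303.3, 304.6], array([0.487, 0.286, 0.   ]))]
mug [(0.61, [237.4, 253.9], array([0.725, 0.224, 0.   ]))]
beaker [(0.79, [185.7, 279.8], array([0.733, 0.365, 0.   ]))]
seasoning [(0.66, [417.2, 251.1], array([ 0.416, -0.03 ,  0.   ]))]
```

View pics/top0.png

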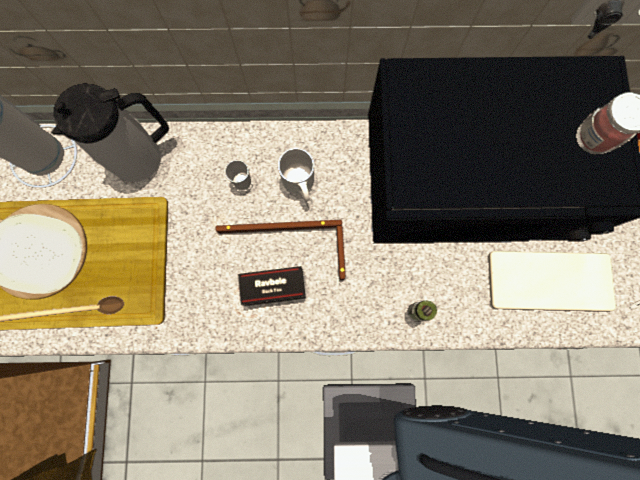

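View pics/scene0.png

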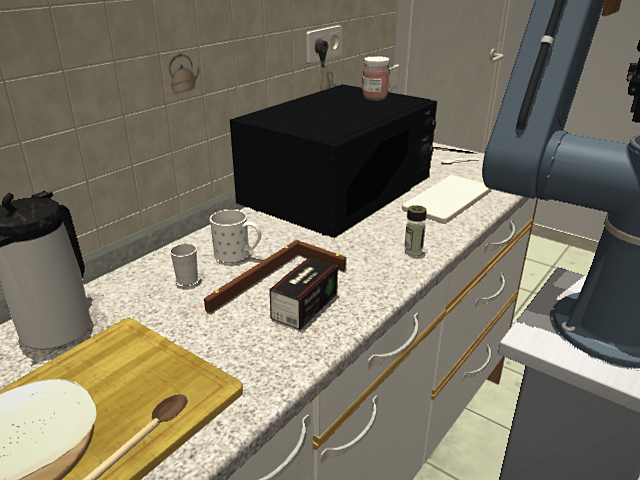

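The top view shows the L-stop (long rail from (217,229) to (338,223), short rail down to (342,278)). The packet is at about (272,286), slightly rotated. The mug and cup stand behind the rail and the spice jar is well to the right. Next I fit the known shapes to the masks.

```bash
cat >> h.py <<'E'
from scipy.optimize import minimize
def box(x0,x1,y0,y1,h): return np.array([[x,y,z] for x in(x0,x1) for y in(y0,y1) for z in(0,h)])
STOP=[box(0,.014,-.014,.27,.032),box(-.12,.014,-.014,0,.032)]
PACK=[box(-.034,.034,-.068,.068,.069)]
def place(B,p):
    c,s=np.cos(p[2]),np.sin(p[2]); return B@np.array([[c,-s,0],[s,c,0],[0,0,1]]).T+[p[0],p[1],0]
def sil(n,parts,p):
    m=np.zeros((480,640),np.uint8)
    for B in parts:
        h=cv2.convexHull(proj(n,place(B,p)).astype(np.float32)); m1=np.zeros_like(m)
        cv2.fillConvexPoly(m1,np.round(h*16).astype(np.int32),255,cv2.LINE_AA,4); m=np.maximum(m,m1)
    return m/255.
def fit(masks,parts,p0):
    def f(p): return sum(np.abs(cv2.GaussianBlur(sil(n,parts,p)-m,(0,0),1.0)).sum()/m.sum() for n,m in masks.items())
    S=np.array([[0,0,0],[.015,0,0],[0,.015,0],[0,0,.1]])
    for k in(1,.3): 
        r=minimize(f,p0,method="Nelder-Mead",options=dict(initial_simplex=p0+S*k,xatol=1e-4,fatol=1e-4)); p0=r.x
    return r.x,r.fun
def masks(t,cams=("top","scene")):
    out={}
    for n in cams:
        imaging.camera(n); r=imaging.cut_out(n,t)
        if r: out[n]=np.asarray(r[0]["pixels"]).astype(float)
    return out
E
python3 - <<'E'
from h import *
S=masks("corner_stop"); T=masks("tea_packet"); np.savez("m.npz",**{k+n:v for k,d in(("S",S),("T",T)) for n,v in d.items()})
for c in(("top",),("scene",),("top","scene")):
    print(c,fit({n:S[n] for n in c if n in S},STOP,np.array([.62,.14,.05])),fit({n:T[n] for n in c if n in T},PACK,np.array([.48,.29,.1])))
for u in((150,353),(300,351),(450,349)): print("edge",ray("top",u,0))
p,_=fit(S,STOP,np.array([.62,.14,.05]));q,_=fit(T,PACK,np.array([.48,.29,.1]))
out=[]
for n in("top","scene"):
    im=imaging.camera(n)[:,:,::-1].copy()
    for B,pp,col in((STOP,p,(0,255,0)),(PACK,q,(255,255,0))):
        cs,_=cv2.findContours((sil(n,B,pp)>.5).astype(np.uint8),0,1); cv2.drawContours(im,cs,-1,col,1)
    out.append(cv2.resize(im[200:340,190:390],None,fx=3.5,fy=2.1*1.0 if 0 else 2.1) if 0 else cv2.resize(im[200:340,190:390],None,fx=2,fy=2))
cv2.imwrite("pics/fit.png",np.vstack(out))
E
```

```text
('top',) (array([0.61346961, 0.14909126, 0.02873564]), np.float64(0.5185593952458327)) (array([0.47913675, 0.28625095, 0.06608546]), np.float64(0.09407461124226722))
('scene',) (array([0.62048497, 0.14625052, 0.06644009]), np.float64(0.3352742510362486)) (array([0.48256795, 0.2852474 , 0.20984487]), np.float64(0.11002498479505013))
('top', 'scene') (array([0.61511707, 0.14584144, 0.04818463]), np.float64(0.8767281449826035)) (array([0.47999629, 0.2868954 , 0.18127075]), np.float64(0.22826954025182405))
edge [3.40418604e-01 5.54506822e-01 1.11022302e-16]
edge [0.34034816 0.22881495 0.        ]
edge [ 0.34027744 -0.0981503   0.        ]
```

View pics/fit.png

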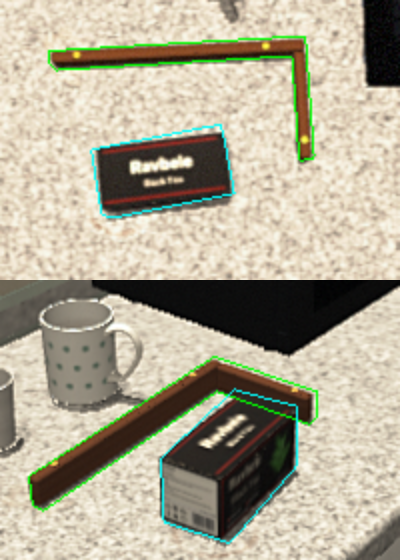

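The overlay shows the fitted outlines matching to within a few pixels, with the packet's yaw still uncertain. I'll refine using colour masks and get the tool axes.

```bash
cat >> h.py <<'E'
from scipy.spatial.transform import Rotation as Q
def colmasks(n,im):
    hsv=cv2.cvtColor(im,cv2.COLOR_RGB2HSV).astype(int); b=im.astype(int)
    brown=(b[...,0]-b[...,2]>28)&(hsv[...,2]<175)
    dark=hsv[...,2]<90
    return brown,dark
def clean(m,near,fill=False):
    m=(m&(cv2.dilate((near>.5).astype(np.uint8),np.ones((9,9)))>0)).astype(np.uint8)
    k,l,st,_=cv2.connectedComponentsWithStats(m); m=(l==1+np.argmax(st[1:,4])).astype(np.uint8)
    if fill:
        cs,_=cv2.findContours(m,0,1); cv2.drawContours(m,cs,-1,1,-1)
    return m.astype(float)
E
python3 - <<'E'
from h import *
im=imaging.camera("top"); br,dk=colmasks("top",im)
s=clean(br,sil("top",STOP,[.615,.147,.04])); t=clean(dk,sil("top",PACK,[.48,.287,.12]),True)
print(s.sum(),sil("top",STOP,[.615,.147,.04]).sum(),t.sum(),sil("top",PACK,[.48,.287,.12]).sum())
p,e=fit({"top":s},STOP,np.array([.615,.147,.04]));q,e2=fit({"top":t},PACK,np.array([.48,.287,.12])); print(p,e,q,e2)
im=im[:,:,::-1].copy()
a=im.copy(); a[s>0]=(0,255,0); a[t>0]=(255,0,255)
for B,pp in((STOP,p),(PACK,q)):
    cs,_=cv2.findContours((sil("top",B,pp)>.5).astype(np.uint8),0,1); cv2.drawContours(im,cs,-1,(255,255,0),1)
cv2.imwrite("pics/fit2.png",np.vstack([cv2.resize(x[205:320,205:360],None,fx=2.6,fy=2.6) for x in(im,a)]))
o=get_obs(); R=Q.from_quat(o["tool_rot"]).as_matrix(); print(R.round(3),o["position"])
c=np.cos(p[2]);d=q[:2]-p[:2]; print("pack in stop",[c*d[0]+np.sin(p[2])*d[1],-np.sin(p[2])*d[0]+c*d[1]])
E
```

```text
1129.0 1815.8823529411766 2125.0 2444.576470588235
[0.61567183 0.14587622 0.02811221] 0.5998742044597366 [0.47722968 0.2832315  0.0715052 ] 0.14434122894144893
[[ 0.     0.228 -0.974]
 [ 0.    -0.974 -0.228]
 [-1.    -0.    -0.   ]] [ 0.14237924 -0.6085329   0.22255234]
pack in stop [np.float64(-0.13452659859084043), np.float64(0.1411924050374684)]
```

View pics/fit2.png

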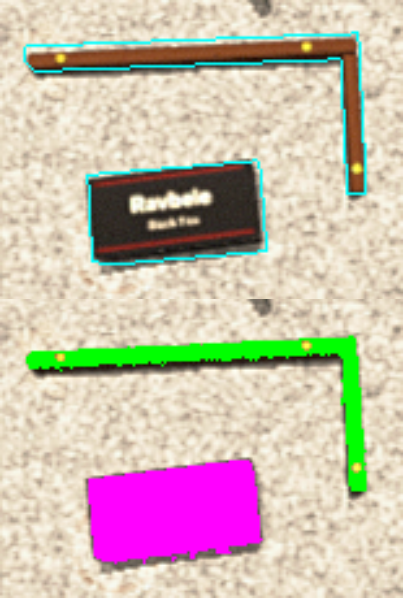

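```bash
cat >> h.py <<'E'
def edge(m,side,lo,hi,z):
    """subpixel line on a mask side ('up','left','right') -> world points at z on it"""
    pts=[]
    for i in range(lo,hi):
        v=np.flatnonzero(m[:,i] if side=='up' else m[i])
        if len(v): pts.append((i,v[0]-.5) if side=='up' else ((v[0]-.5 if side=='left' else v[-1]+.5),i))
    W=np.array([ray("top",p,z)[:2] for p in pts])
    vx,vy,x0,y0=cv2.fitLine(W.astype(np.float32),cv2.DIST_HUBER,0,.001,.001).ravel()
    return np.array([x0,y0]),np.array([vx,vy])
def isect(a,b):
    t=np.linalg.solve(np.c_[a[1],-b[1]],b[0]-a[0]); return a[0]+t[0]*a[1]
def yaw_y(d): d=d*np.sign(d[1]); return np.arctan2(-d[0],d[1])
def yaw_x(d): d=d*np.sign(d[0]); return np.arctan2(d[1],d[0])
E
python3 - <<'E'
from h import *
im=imaging.camera("top"); br,dk=colmasks("top",im)
s=clean(br,sil("top",STOP,[.615,.147,.04])); t=clean(dk,sil("top",PACK,[.48,.287,.12]),True)
L=edge(s,'up',222,335,.032); r=edge(s,'right',230,272,.032); c=isect(L,r)
print("rail yaw",yaw_y(L[1]),yaw_x(r[1]),"outer corner",c)
y=yaw_y(L[1]); print("inner corner",place(np.array([[-.014,.014,0]]),[*c,y]))
ys,xs=np.nonzero(t); print(xs.min(),xs.max(),ys.min(),ys.max())
U=edge(t,'up',xs.min()+5,xs.max()-5,.069); l=edge(t,'left',ys.min()+12,ys.max()-8,.069); rr=edge(t,'right',ys.min()+8,ys.max()-12,.069)
k=isect(U,l);k2=isect(U,rr); yw=yaw_y(U[1]); print("pack yaw",yw,yaw_x(l[1]),"far corners",k,k2,np.linalg.norm(k-k2),"centre",place(np.array([[-.034,-.068,0]]),[*k,yw]))
E
```

```text
rail yaw 0.036679585 0.045953896 outer corner [0.62697494 0.13362586]
inner corner [[0.61247096 0.14710305 0.        ]]
239 305 267 306
pack yaw 0.110356644 0.117122956 far corners [0.50277    0.35461965] [0.5174993  0.22169197] 0.13374124 centre [[0.47646586 0.28328879 0.        ]]
```

```bash
python3 -m inch '[[60,[0,0,-20],[5.5,0,0]],[60,[0,0,-50],[5.5,0,0]],[60,[0,0,-60],[0,0,0]],[60,[0,-30,-60],[0,0,0]],[60,[0,-50,-30],[0,0,0]],[60,[0,-60,0],[0,0,0]],[60,[0,-60,0],[0,0,0]],[60,[0,-60,0],[0,0,0]],[60,[0,-60,0],[0,0,0]],[60,[0,-60,0],[0,0,0]]]'
cat > st.py <<'E'
from h import *
o=get_obs(); R=Q.from_quat(o["tool_rot"]).as_matrix(); S=[.6125,.147,.038]
d=o["position"][:2]-S[:2]; c,s=np.cos(S[2]),np.sin(S[2])
print("t",o["time"],"pos",o["position"].round(4),"stopframe mm",(1e3*np.array([c*d[0]+s*d[1],-s*d[0]+c*d[1]])).round(1),"toolyaw",np.arctan2(R[0,1],-R[1,1]).round(4),"R",R.round(3).tolist(),"F",o["ft_force"].round(2),"q",o["q"].round(2),o["grip_width"])
E
python3 st.py
```

```text
time: 2.45
position: [0.3539, -0.2113, 0.2202]
tool_rot: [0.709, 0.005, -0.705, 0.011]
ft_force: [1.2, 0.0, 0.4]
grip_width: 0.0599
t 2.45 pos [ 0.3539 -0.2113  0.2202] stopframe mm [-272.  -348.2] toolyaw 0.0236 R [[0.006, 0.024, -1.0], [-0.009, -1.0, -0.024], [-1.0, 0.009, -0.006]] F [1.18 0.01 0.37] q [-0.81  0.24  1.95 -0.    0.94  0.74] 0.05992452181503663
```

```bash
python3 -m inch '[[60,[0,-60,-20],[-0.8,0,0]],[60,[0,-60,-20],[0,0,0]],[60,[0,-60,-20],[0,0,0]],[60,[0,-60,0],[0,0,0]],[60,[0,-60,0],[0,0,0]],[60,[0,-60,0],[0,0,0]],[60,[0,-60,0],[0,0,0]],[60,[0,-60,0],[0,0,0]],[60,[0,-20,0],[0,0,0]],[60,[0,0,0],[0,0,0]]]' ; python3 st.py
```

```text
time: 3.7
position: [0.3979, 0.3035, 0.219]
tool_rot: [0.714, 0.011, -0.699, 0.018]
ft_force: [-0.9, -1.1, -0.5]
grip_width: 0.0599
t 3.7 pos [0.3979 0.3035 0.219 ] stopframe mm [-208.5  164.5] toolyaw 0.0415 R [[0.021, 0.041, -0.999], [-0.009, -0.999, -0.042], [-1.0, 0.01, -0.021]] F [-0.94 -1.12 -0.52] q [ 0.44  0.36  1.75 -0.02  1.01  1.98] 0.05992814048259515
```

```bash
python3 -m inch '[[60,[40,20,0],[0,-1.2,-0.5]],[60,[55,4,0],[0,0,0]],[60,[55,0,0],[0,0,0]],[60,[40,0,0],[0,0,0]],[60,[12,0,0],[0,0,0]],[60,[3,0,0],[0,0,0]]]' ; python3 st.py
```

```text
time: 4.45
position: [0.4062, 0.2742, 0.0127]
tool_rot: [0.71, 0.013, -0.704, 0.012]
ft_force: [0.2, 0.2, -0.2]
grip_width: 0.0598
t 4.45 pos [0.4062 0.2742 0.0127] stopframe mm [-201.4  134.9] toolyaw 0.0363 R [[0.009, 0.036, -0.999], [0.001, -0.999, -0.036], [-1.0, -0.001, -0.009]] F [ 0.18  0.2  -0.2 ] q [ 0.37  0.72  1.92 -0.    0.49  1.9 ] 0.05975060946064095
```

```bash
python3 -m inch '[[60,[0,-4,-10],[0,0,0]],[60,[0,-2,-10],[0,0,0]],[60,[0,0,-10],[0,0,0]],[60,[0,0,-10],[0,0,0]],[60,[0,0,-10],[0,0,0]],[60,[0,0,-10],[0,0,0]],[60,[0,0,-10],[0,0,0]],[60,[0,0,-10],[0,0,0]],[60,[0,0,-10],[0,0,0]],[60,[0,0,-6],[0,0,0]],[60,[0,0,0],[0,0,0]]]' ; python3 st.py
python3 - <<'E'
from h import *
im=imaging.camera("scene"); cv2.imwrite("pics/s1.png",cv2.resize(im[170:370,150:450,::-1],None,fx=2,fy=2))
E
```

```text
time: 5.82
position: [0.5115, 0.2851, 0.0183]
tool_rot: [0.713, 0.014, -0.701, 0.011]
ft_force: [0.5, 0.5, -0.2]
grip_width: 0.0601
t 5.825 pos [0.5115 0.2851 0.0183] stopframe mm [-95.7 141.8] toolyaw 0.0362 R [[0.016, 0.036, -0.999], [0.004, -0.999, -0.036], [-1.0, -0.003, -0.016]] F [ 0.48  0.45 -0.18] q [ 0.32  0.77  1.68 -0.    0.68  1.85] 0.060094939468822356
```

View pics/s1.png

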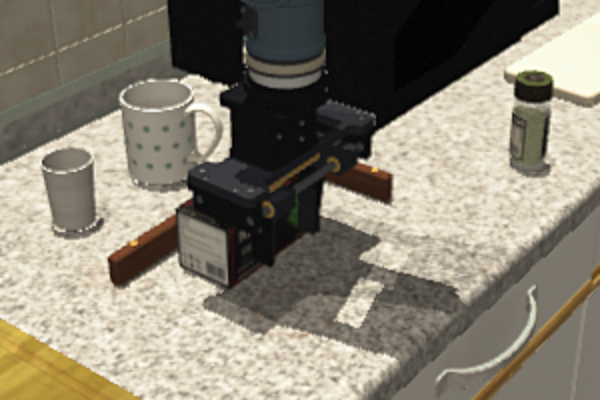

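The picture shows the packet at (215,245) squared up ahead of the fingers and standing upright, with the bystanders untouched. I'll push it on to a small gap, then back off and go round to its left end.

```bash
python3 -m inch '[[60,[5,0,-6],[0,-0.9,0]],[60,[0,0,-6],[0,0,0]],[60,[0,0,0],[0,0,0]],[60,[0,0,20],[0,0,0]],[60,[-40,0,30],[0,0,0]],[10,[-60,0,0],[0,0,0]],[0,[-40,-40,0],[0,0,0]],[0,[0,-60,0],[0,0,0]],[0,[0,0,0],[0,0,0]]]' ; python3 st.py
python3 - <<'E'
from h import *
for n in ("top","scene"):
    T=masks("tea_packet",(n,)); p,e=fit(T,PACK,np.array([.565,.28,.04])); print(n,p,e)
im=imaging.camera("top"); cv2.imwrite("pics/t2.png",cv2.resize(im[170:330,190:400,::-1],None,fx=3,fy=3))
E
```

```text
time: 7.0
position: [0.4709, 0.3859, 0.158]
tool_rot: [0.708, 0.014, -0.706, 0.01]
ft_force: [0.2, -0.6, 0.7]
grip_width: 0.0281
t 7.0 pos [0.4709 0.3859 0.158 ] stopframe mm [-132.4  244.1] toolyaw 0.0341 R [[0.003, 0.034, -0.999], [0.006, -0.999, -0.034], [-1.0, -0.006, -0.003]] F [ 0.22 -0.62  0.73] q [0.5  0.58 1.54 0.01 1.01 2.04] 0.028107361236022563
top [5.67608981e-01 2.87084001e-01 4.59472505e-05] 0.17162275294629092
scene [0.56988605 0.28754881 0.1310074 ] 0.18899932173017303
```

View pics/t2.png

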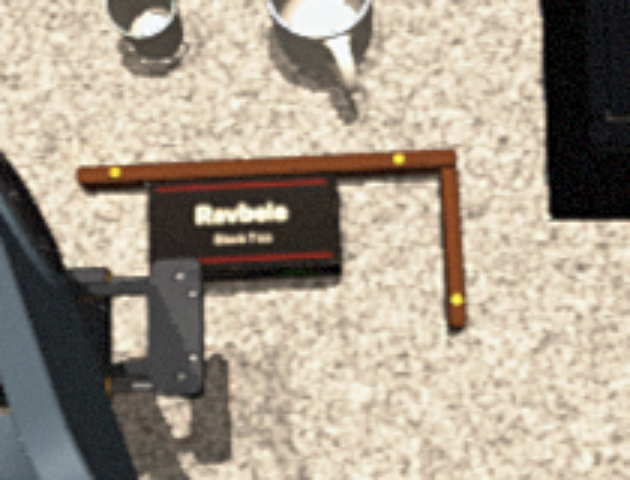

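The packet stands square, a few mm in front of the long rail, with its right end at about column 340. The short rail is at column 445. I'm going to its left end with the fingers shut.

```bash
python3 -m inch '[[0,[0,-12,-40],[0,0,0]],[0,[0,0,-45],[0,0,0]],[0,[30,0,-6],[0,0,0]],[0,[50,0,0],[0,0,0]],[0,[50,0,0],[0,0,0]],[0,[12,0,0],[0,0,0]],[0,[3,0,0],[0,0,0]]]' ; python3 st.py
```

```text
time: 8.12
position: [0.5649, 0.3852, 0.005]
tool_rot: [-0.704, -0.005, 0.71, -0.006]
ft_force: [-0.2, 0.2, -0.2]
grip_width: 0.0005
t 8.125 pos [0.5649 0.3852 0.005 ] stopframe mm [-38.5 239.8] toolyaw 0.016 R [[-0.007, 0.016, -1.0], [-0.001, -1.0, -0.016], [-1.0, 0.001, 0.007]] F [-0.22  0.24 -0.18] q [0.43 0.88 1.4  0.   0.87 1.99] 0.0005019237730348973
```

```bash
python3 -m inch '[[0,[-8,0,0],[-1.2,0,0]],[0,[0,10,0],[0,0,0]],[0,[0,10,0],[0,0,0]],[0,[0,10,0],[0,0,0]],[0,[0,10,0],[0,0,0]],[0,[0,10,0],[0,0,0]],[0,[0,10,0],[0,0,0]],[0,[0,10,0],[0,0,0]],[0,[0,0,0],[0,0,0]]]' ; python3 st.py
```

```text
time: 9.25
position: [0.5716, 0.3115, 0.0201]
tool_rot: [0.708, 0.014, -0.706, 0.012]
ft_force: [-0.6, 0.3, 0.5]
grip_width: 0.0005
t 9.25 pos [0.5716 0.3115 0.0201] stopframe mm [-34.6 165.9] toolyaw 0.0373 R [[0.003, 0.037, -0.999], [0.004, -0.999, -0.037], [-1.0, -0.004, -0.003]] F [-0.55  0.3   0.5 ] q [0.33 0.82 1.5  0.   0.82 1.86] 0.0004975828943113566
```

```bash
python3 -m inch '[[0,[6,4,0],[0,0,0]],[0,[0,5,0],[0,0,0]],[0,[0,4,0],[0,0,0]],[0,[0,0,0],[0,0,0]]]' ; python3 st.py; python3 - <<'E'
from h import *
im=imaging.camera("top"); cv2.imwrite("pics/t3.png",cv2.resize(im[190:300,240:390,::-1],None,fx=4,fy=4,interpolation=cv2.INTER_CUBIC))
E
```

```text
time: 9.75
position: [0.573, 0.2993, 0.0143]
tool_rot: [0.709, 0.015, -0.705, 0.012]
ft_force: [0.6, 1.4, 0.7]
grip_width: 0.0007
t 9.75 pos [0.573  0.2993 0.0143] stopframe mm [-33.7 153.6] toolyaw 0.0381 R [[0.005, 0.038, -0.999], [0.005, -0.999, -0.038], [-1.0, -0.005, -0.005]] F [0.58 1.42 0.66] q [0.31 0.82 1.51 0.01 0.8  1.84] 0.0006502647184041681
```

View pics/t3.png

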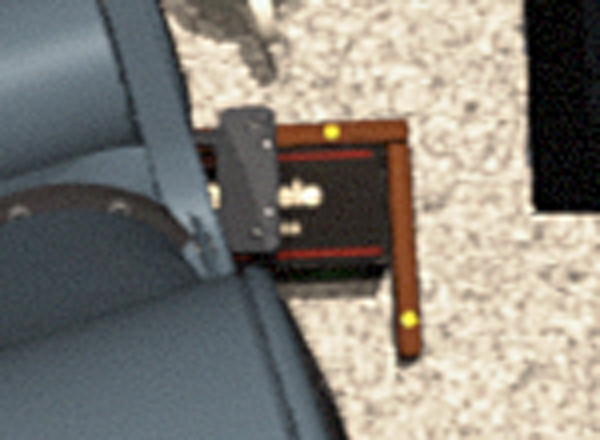

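The picture shows the packet's right end about 5 px (roughly 1–3 mm) short of the short rail. I'll continue in small steps, watching the force.

```bash
python3 -m inch '[[0,[0,3,0],[0,0,0]],[0,[0,2,0],[0,0,0]]]' ; python3 -m inch '[[0,[0,3,0],[0,0,0]]]';python3 -m inch '[[0,[0,3,0],[0,0,0]]]'; python3 st.py
```

```text
time: 10.05
position: [0.5726, 0.2968, 0.0145]
tool_rot: [0.709, 0.016, -0.705, 0.009]
ft_force: [-2.7, 10.8, 2.6]
grip_width: 0.0003
time: 10.18
position: [0.5725, 0.2969, 0.0149]
tool_rot: [0.709, 0.018, -0.705, 0.007]
ft_force: [-1.6, 12.6, 2.4]
grip_width: 0.0003
time: 10.3
position: [0.5726, 0.2971, 0.0155]
tool_rot: [0.71, 0.019, -0.704, 0.005]
ft_force: [-1.0, 11.1, 2.6]
grip_width: 0.0003
t 10.3 pos [0.5726 0.2971 0.0155] stopframe mm [-34.2 151.5] toolyaw 0.0339 R [[0.007, 0.034, -0.999], [0.02, -0.999, -0.034], [-1.0, -0.019, -0.008]] F [-1.03 11.12  2.57] q [0.3  0.82 1.52 0.02 0.79 1.82] 0.0002503185381416323
```

Firm contact with the short rail came at y = 151.5 mm, matching the 151 mm expected. Now I back off, go round to the front and press it against the long rail.

```bash
python3 -m inch '[[0,[0,-8,0],[0,0,0]],[0,[0,-15,0],[0,0,1.1]],[0,[-40,-3,0],[0,0,0]],[20,[-60,0,0],[0,0,0]],[60,[-20,20,40],[0,0,0]],[60,[0,40,45],[0,0,0]],[60,[0,40,10],[0,0,0]],[60,[0,15,0],[0,0,0]],[60,[0,0,0],[0,0,0]]]' ; python3 st.py
```

```text
time: 11.42
position: [0.4762, 0.2008, 0.1369]
tool_rot: [0.708, 0.01, -0.706, 0.017]
ft_force: [-0.0, 0.1, -0.6]
grip_width: 0.0528
t 11.425 pos [0.4762 0.2008 0.1369] stopframe mm [-134.2   59. ] toolyaw 0.0377 R [[0.002, 0.038, -0.999], [-0.009, -0.999, -0.038], [-1.0, 0.009, -0.002]] F [-0.03  0.12 -0.64] q [ 0.19  0.51  1.78 -0.01  0.85  1.73] 0.052809525287199406
```

```bash
python3 -m inch '[[60,[40,-11,0],[0,0,-0.5]],[60,[50,0,0],[0,0,0]],[60,[24,0,0],[0,0,0]],[60,[5,0,0],[0,0,0]],[60,[0,0,-12],[0,0,0]],[60,[0,0,-12],[0,0,0]],[60,[0,0,-12],[0,0,0]],[60,[0,0,-10],[0,0,0]],[60,[0,0,-5],[0,0,0]],[60,[0,0,0],[0,0,0]]]' ; python3 st.py
```

```text
time: 12.68
position: [0.533, 0.2195, 0.0179]
tool_rot: [-0.707, -0.014, 0.707, -0.012]
ft_force: [1.1, -0.3, -0.3]
grip_width: 0.0602
t 12.675 pos [0.533  0.2195 0.0179] stopframe mm [-76.7  75.5] toolyaw 0.0374 R [[-0.0, 0.037, -0.999], [0.003, -0.999, -0.037], [-1.0, -0.003, 0.0]] F [ 1.07 -0.31 -0.33] q [0.2  0.76 1.69 0.   0.68 1.73] 0.06018596522320536
```

```bash
python3 -m inch '[[60,[3,0,-3],[0,0,0]]]'; python3 -m inch '[[60,[0,0,-3],[0,0,0]]]'; python3 -m inch '[[60,[0,0,-3],[0,0,0]]]'; python3 -m inch '[[60,[0,0,-3],[0,0,0]]]';python3 st.py
```

```text
time: 12.8
position: [0.5331, 0.2193, 0.0152]
tool_rot: [-0.705, -0.014, 0.709, -0.012]
ft_force: [-8.7, 0.7, 7.4]
grip_width: 0.0598
time: 12.92
position: [0.5327, 0.2192, 0.0149]
tool_rot: [-0.702, -0.014, 0.712, -0.013]
ft_force: [-8.1, 1.6, 2.8]
grip_width: 0.0598
time: 13.05
position: [0.5323, 0.2192, 0.0149]
tool_rot: [-0.699, -0.013, 0.715, -0.013]
ft_force: [-7.9, 0.7, 5.8]
grip_width: 0.0599
time: 13.18
position: [0.532, 0.2191, 0.015]
tool_rot: [-0.697, -0.013, 0.717, -0.013]
ft_force: [-7.9, 1.0, 6.7]
grip_width: 0.0597
t 13.175 pos [0.532  0.2191 0.015 ] stopframe mm [-77.7  75.1] toolyaw 0.0372 R [[-0.029, 0.037, -0.999], [-0.0, -0.999, -0.037], [-1.0, -0.001, 0.029]] F [-7.94  1.05  6.75] q [0.19 0.77 1.68 0.01 0.72 1.72] 0.05969569248548719
```

Solid contact at x = -77 mm, as expected (8 N). I back straight off and look.

```bash
python3 -m inch '[[60,[0,0,8],[0,0,0]],[60,[0,0,20],[0,1.6,0]],[60,[-30,0,20],[0,0,0]],[60,[-60,0,30],[0,0,0]],[60,[-60,30,10],[0,0,0]],[60,[0,60,0],[0,0,0]],[60,[0,60,0],[0,0,0]],[60,[0,60,0],[0,0,0]],[60,[0,60,0],[0,0,0]],[60,[0,60,0],[0,0,0]],[60,[0,0,0],[0,0,0]]]'
cat > chk.py <<'E'
import sys; from h import *
im=imaging.camera("top"); br,dk=colmasks("top",im); g=[.579,.2165,.038]
for n in("top","scene"): 
    print(n,fit(masks("tea_packet",(n,)),PACK,np.array(g)))
t=clean(dk,sil("top",PACK,g),True); ys,xs=np.nonzero(t); print(t.sum(),xs.min(),xs.max(),ys.min(),ys.max())
U=edge(t,'up',xs.min()+6,xs.max()-6,.069); l=edge(t,'left',ys.min()+8,ys.max()-10,.069); r=edge(t,'right',ys.min()+8,ys.max()-10,.069)
k,k2=isect(U,l),isect(U,r); print("yaw",yaw_y(U[1]),yaw_x(l[1]),"corners",k,k2,"expected",place(np.array([[0,.136,0],[0,0,0]]),[.6125,.147,.038])[:,:2])
im2=imaging.camera("scene")
for n,x in(("mug",0),("beaker",0),("seasoning",0)):
    q=imaging.tip_of("scene",n); print(n,q and ray("scene",q[0]["pixel"],0).round(3))
a=cv2.resize(im[195:285,240:380,::-1],None,fx=4,fy=4,interpolation=cv2.INTER_CUBIC); b=cv2.resize(im2[220:320,200:360,::-1],(560,240*350//240),interpolation=cv2.INTER_CUBIC)[:235]
b=cv2.resize(im2[230:315,220:360,::-1],None,fx=4,fy=4,interpolation=cv2.INTER_CUBIC)[:235+5]
cv2.imwrite(sys.argv[1],np.vstack([a,b]))
E
python3 st.py; python3 chk.py pics/f1.png
```

```text
time: 14.55
position: [0.4707, -0.125, 0.1663]
tool_rot: [0.72, 0.011, -0.694, 0.017]
ft_force: [-0.3, 0.6, -0.9]
grip_width: 0.0596
t 14.55 pos [ 0.4707 -0.125   0.1663] stopframe mm [-152.1 -266.4] toolyaw 0.0393 R [[0.038, 0.039, -0.999], [-0.008, -0.999, -0.04], [-0.999, 0.009, -0.038]] F [-0.26  0.59 -0.93] q [-0.5   0.42  1.86  0.02  0.83  1.02] 0.05955445322369821
top (array([0.57545604, 0.21415677, 0.03892529]), np.float64(0.10517062854450963))
scene (array([0.57781079, 0.2144681 , 0.15390613]), np.float64(0.10559753137108846))
2064.0 267 340 223 259
yaw 0.041152198 0.0072139064 corners [0.6051711  0.27900502] [0.6106297  0.14643615] expected [[0.60733324 0.28290182]
 [0.6125     0.147     ]]
mug [0.729 0.226 0.   ]
beaker [0.725 0.369 0.   ]
seasoning [ 0.419 -0.027  0.   ]
```

View pics/f1.png

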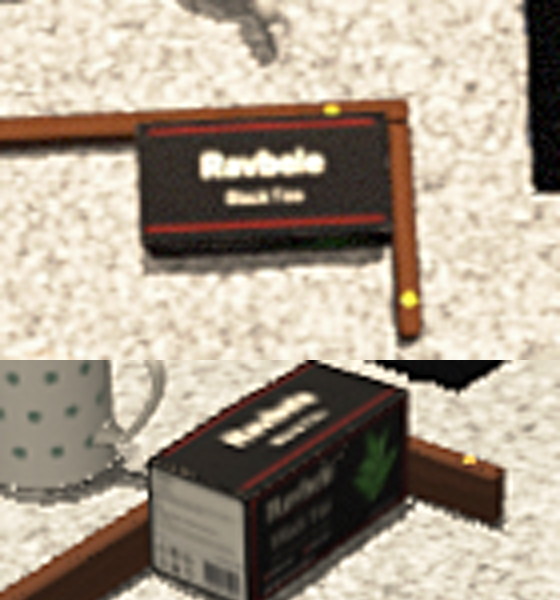

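The packet looks snug on both rails in both views. The top view shows no gap at (390,130–240), and the scene view shows it upright. A touch check on the end costs little time, so I'll do that with shut fingers.

```bash
python3 -m inch '[[0,[0,-60,0],[0,-2.1,-0.5]],[0,[0,-60,0],[0,0,0]],[0,[0,-60,0],[0,0,0]],[0,[0,-60,0],[0,0,0]],[0,[0,-60,0],[0,0,0]],[0,[0,-60,0],[0,0,0]],[0,[0,-60,0],[0,0,0]],[0,[0,-45,0],[0,0,0]],[0,[0,-10,-40],[0,0,0]],[0,[0,0,-50],[0,0,0]],[0,[0,0,-10],[0,0,0]],[0,[0,0,0],[0,0,0]]]' ; python3 st.py
```

```text
time: 16.5
position: [0.5435, 0.3846, 0.1659]
tool_rot: [0.707, 0.023, -0.706, 0.022]
ft_force: [-1.8, 0.1, -0.1]
grip_width: 0.0001
t 16.5 pos [0.5435 0.3846 0.1659] stopframe mm [-59.9 240.1] toolyaw 0.0638 R [[0.002, 0.064, -0.998], [0.002, -0.998, -0.064], [-1.0, -0.001, -0.002]] F [-1.8   0.09 -0.05] q [0.45 0.64 1.38 0.   1.12 1.95] 6.726455237987446e-05
```

```bash
python3 -m inch '[[0,[20,25,-25],[1.5,0,0]],[0,[50,20,0],[0,0,0]],[0,[50,0,0],[0,0,0]],[0,[25,0,0],[0,0,0]],[0,[4,0,0],[0,0,0]],[0,[0,10,0],[0,0,0]],[0,[0,10,0],[0,0,0]],[0,[0,8,0],[0,0,0]],[0,[0,6,0],[0,0,0]]]' ; python3 st.py
```

```text
time: 17.62
position: [0.5666, 0.3062, 0.0196]
tool_rot: [0.708, 0.016, -0.706, 0.014]
ft_force: [0.2, -0.3, 0.4]
grip_width: 0.0001
t 17.625 pos [0.5666 0.3062 0.0196] stopframe mm [-39.8 160.8] toolyaw 0.0418 R [[0.003, 0.042, -0.999], [0.003, -0.999, -0.042], [-1.0, -0.003, -0.003]] F [ 0.15 -0.29  0.43] q [0.32 0.81 1.52 0.   0.81 1.85] 0.00010267083718624401
```

```bash
python3 -m inch '[[0,[4,4,-3],[0,0,0]],[0,[0,3,0],[0,0,0]]]'; python3 -m inch '[[0,[0,3,0],[0,0,0]]]'; python3 -m inch '[[0,[0,3,0],[0,0,0]]]';python3 -m inch '[[0,[0,3,0],[0,0,0]]]'; python3 st.py
```

```text
time: 17.88
position: [0.571, 0.2985, 0.0162]
tool_rot: [0.709, 0.016, -0.705, 0.013]
ft_force: [1.2, 0.7, -0.4]
grip_width: 0.0002
time: 18.0
position: [0.5712, 0.2962, 0.0162]
tool_rot: [0.709, 0.016, -0.705, 0.012]
ft_force: [-2.1, 9.3, 1.3]
grip_width: 0.0005
time: 18.12
position: [0.5713, 0.2962, 0.0166]
tool_rot: [0.709, 0.017, -0.705, 0.01]
ft_force: [-2.8, 14.1, 2.4]
grip_width: 0.0004
time: 18.25
position: [0.5713, 0.2965, 0.017]
tool_rot: [0.709, 0.018, -0.704, 0.007]
ft_force: [-1.5, 8.9, 1.0]
grip_width: 0.0006
t 18.25 pos [0.5713 0.2965 0.017 ] stopframe mm [-35.4 151. ] toolyaw 0.0363 R [[0.007, 0.036, -0.999], [0.015, -0.999, -0.036], [-1.0, -0.015, -0.007]] F [-1.48  8.86  1.02] q [0.3  0.82 1.53 0.02 0.79 1.82] 0.0006051832156772361
```

Contact again came at y = 151 mm, so the end is on the short rail. I retreat, take a last look and hand in.

```bash
python3 -m inch '[[0,[0,-8,0],[0,0,0]],[0,[0,-20,0],[0,0,0.8]],[0,[-40,-5,0],[0,0,0]],[0,[-60,0,0],[0,0,0]],[0,[-60,0,30],[0,0,0]],[0,[0,-10,60],[0,0,0]],[0,[0,-20,60],[0,0,0]],[0,[0,-30,10],[0,0,0]],[0,[0,0,0],[0,0,0]]]'; python3 st.py; python3 chk.py pics/f2.png
```

```text
time: 19.38
position: [0.405, 0.3862, 0.1766]
tool_rot: [0.71, 0.013, -0.704, 0.014]
ft_force: [-0.3, 0.8, -0.8]
grip_width: 0.0001
t 19.375 pos [0.405  0.3862 0.1766] stopframe mm [-198.3  246.9] toolyaw 0.0384 R [[0.008, 0.038, -0.999], [-0.002, -0.999, -0.038], [-1.0, 0.003, -0.008]] F [-0.27  0.8  -0.8 ] q [ 0.57  0.5   1.65 -0.01  0.99  2.1 ] 0.00010978028839482546
top (array([0.57790662, 0.21568896, 0.03441931]), np.float64(0.13237694345618914))
scene (array([0.57952897, 0.212259  , 0.11636619]), np.float64(0.48080133038497125))
2244.0 267 340 223 260
yaw 0.035760835 0.007194104 corners [0.60582966 0.27900916] [0.6105726  0.14643595] expected [[0.60733324 0.28290182]
 [0.6125     0.147     ]]
mug [0.718 0.234 0.   ]
beaker [0.737 0.362 0.   ]
seasoning [ 0.422 -0.016  0.   ]
```

View pics/f2.png

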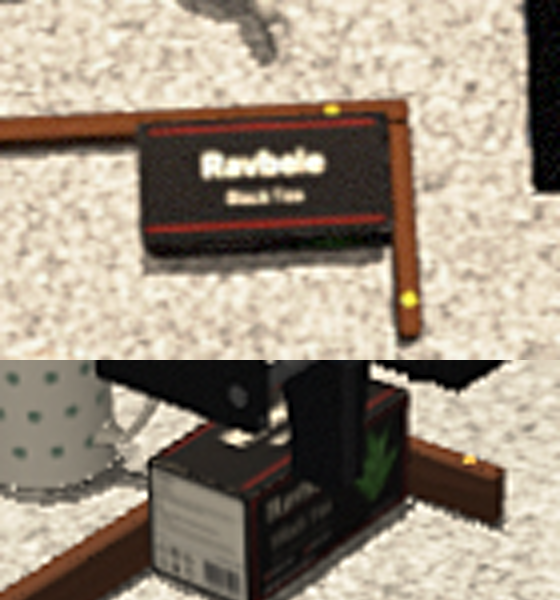

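The packet is unchanged, snug on both rails and upright. The hand is clear in the air and only blocks part of the scene view.

```bash
python3 -c "
from rig import robot
print(robot.hand_in())"
```

```text
the job is handed in; nothing more can be done
None
```

The tea packet now stands in the corner, with its long side along the long rail and its right end against the short rail, and I have handed the job in. I pushed it squarely towards the long rail with the fingers apart, then slid it to the short rail with the fingers shut. I then pressed it home against the long rail and touched the end again to confirm contact. It took about 20 s of the 54 s allowed.

**Last checks**
- **Contact:** both rails were met where the given sizes predict, with the pushing contact at x ≈ -77 mm and y ≈ 151 mm from the corner. The highest force I read was about 14 N.
- **Top view:** the packet's yaw was 0.036 rad and the rail's was 0.037–0.046 rad. No gap showed at either rail.
- **Upright:** the packet was standing level in the pictures, and the hand was clear of everything at hand-in.
- **Bystanders:** the mug, cup and jar positions varied by about 1 cm between readings, which I take as network noise. No push went near them, but I did not measure them more precisely than that.

**Checks that disagreed**
- **Scene camera:** its fit of the packet's yaw was off throughout (0.12–0.15 rad). In the last look the hand also blocked part of that view.
- **Packet end edge:** in the top view its yaw came out at 0.007 rad, and the packet measured about 3 mm short. I put both down to mask bias, because the touch checks and the long edge agree.

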